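# Clean the register board and load the press plates

### The job

Lift the lid off the wooden box by its knob and set it down flat on the worktop, take out the scraper block, push all the dried clay crumbs off the dowelled board with it (not with the fingers), stand it upright back in its box and put the lid on again. Load every press plate on the board, each on a pair of dowels of its own, with both holes over the dowels and the plate lying flat on the board. Leave the yellow glaze pot and the clay cup where they are.

Things in the scene. Friction and masses are not known exactly. Their poses are not given: they have to be found in the camera images.
- register_board: Fixed plywood board, 152 (x) x 320 (y) x 16 mm; origin at the centre of its underside. Eight steel dowels stand on it in two rows along y, at x = -52 and +52 mm: four pairs, at y = -120, -40, +40, +120 mm. Each is 12 mm thick, 22 mm tall above the board, the upper 6 mm tapering to 6 mm. The lane between the rows is 92 mm wide. Beyond its far right corner the worktop is free.
- scraper_box: Fixed open wooden box, 104 (x) x 110 (y) x 80 mm high outside, walls and floor 5 mm thick, the scraper's home; origin at the centre of its underside. It starts closed by the loose lid.
- lid_knob (a point): Point in the knob of the box's loose wooden lid, over its centre, 35 mm above its underside; z up. Slab 108 (x) x 114 (y) x 8 mm with an 88 (x) x 94 (y) x 6 mm plug beneath that drops into the box; lid closed: this point is 109 mm above the box's underside. Knob 44 (x) x 18 (y) mm, its top 48 mm above the lid's underside: grip across the 18 mm. 180 g. Starts closed, x along the box's x.
- scraper_grip (a point): Point in the handle of the loose wooden scraper, on its middle line, 44 mm above its underside; z up. Block 78 (x) x 30 (y) x 22 mm high, with an 8 mm wide cheek at each end reaching 27 mm either way in y. Above it a handle 46 (x) x 18 (y) mm, top at 64 mm: grip across the 18 mm. 150 g. It starts standing in the tray, its x about along the tray's, underside 5 mm above the tray's.
- station_1 (a point): Point on the top face of the register board midway between the two dowels of one pair (board y = -120 mm); its axes are the board's.
- station_2 (a point): Point on the top face of the register board midway between the two dowels of one pair (board y = -40 mm); its axes are the board's.
- station_3 (a point): Point on the top face of the register board midway between the two dowels of one pair (board y = 40 mm); its axes are the board's.
- station_4 (a point): Point on the top face of the register board midway between the two dowels of one pair (board y = 120 mm); its axes are the board's.
- plate_1_grip (a point): Point in the rib handle of a loose plywood plate, over its centre, 34 mm above its underside; x along it, z up. Plate 136 (x) x 66 (y) x 12 mm, 15 mm through holes at x = -52 and +52 mm; same either way round. Handle 64 (x) x 16 mm (y), top 46 mm above the underside: grip across the 16 mm. 160 g, starts flat on the worktop. Plates are alike; may be absent.
- plate_2_grip (a point): Point in the rib handle of a loose plywood plate, over its centre, 34 mm above its underside; x along it, z up. Plate 136 (x) x 66 (y) x 12 mm, 15 mm through holes at x = -52 and +52 mm; same either way round. Handle 64 (x) x 16 mm (y), top 46 mm above the underside: grip across the 16 mm. 160 g, starts flat on the worktop. Plates are alike; may be absent.
- plate_3_grip (a point): Point in the rib handle of a loose plywood plate, over its centre, 34 mm above its underside; x along it, z up. Plate 136 (x) x 66 (y) x 12 mm, 15 mm through holes at x = -52 and +52 mm; same either way round. Handle 64 (x) x 16 mm (y), top 46 mm above the underside: grip across the 16 mm. 160 g, starts flat on the worktop. Plates are alike; may be absent.
- plate_4_grip (a point): Point in the rib handle of a loose plywood plate, over its centre, 34 mm above its underside; x along it, z up. Plate 136 (x) x 66 (y) x 12 mm, 15 mm through holes at x = -52 and +52 mm; same either way round. Handle 64 (x) x 16 mm (y), top 46 mm above the underside: grip across the 16 mm. 160 g, starts flat on the worktop. Plates are alike; may be absent.
- crumb_1_mid (a point): Centre of a loose dried-clay crumb, about 28 x 22 x 12 mm (its centre 6 mm above its underside), 15 g; starts on the register board in the lane between the dowel rows. May be absent.
- crumb_2_mid (a point): Centre of a loose dried-clay crumb, about 28 x 22 x 12 mm (its centre 6 mm above its underside), 15 g; starts on the register board in the lane between the dowel rows. May be absent.
- crumb_3_mid (a point): Centre of a loose dried-clay crumb, about 28 x 22 x 12 mm (its centre 6 mm above its underside), 15 g; starts on the register board in the lane between the dowel rows. May be absent.
- crumb_4_mid (a point): Centre of a loose dried-clay crumb, about 28 x 22 x 12 mm (its centre 6 mm above its underside), 15 g; starts on the register board in the lane between the dowel rows. May be absent.
- yellow_pot: Small glaze pot with snap lid, 68 mm across, 43 mm high; origin at the centre of its underside. Bystander.
- clay_cup: Grey clay cup, 66 mm across, 59 mm high; origin at the centre of its underside. Bystander, beside a fixed turntable about 220 mm across and 110 mm high that stands at x = 0.50, y = 0.21.

How it is judged:
By the outcome, as a careful person would: the job done as asked, in the order asked, and still so for the second after the job is handed in, with the robot touching nothing.
Of plate_1, plate_2, plate_3, plate_4 only 3 to 4 are there at a start; the rules pass over those that are not, and their reading is None.
Of crumb_1, crumb_2, crumb_3, crumb_4 only 2 to 4 are there at a start; the rules pass over those that are not, and their reading is None.
At some moment in a run one of plate_3, plate_4 may be knocked a few centimetres aside while the robot is not near it.
Once in a run the grip may slacken for a moment while it holds something.
It also fails if it takes over 208 s, if anything falls off the work surface, if the arm or the gripper's body presses on something with over 40 N, if the wrist force passes 120 N, or if a joint passes its speed limit or range.

### The arm

A 6-joint arm with a two-finger parallel gripper is mounted at the origin on a cart in front of the work surface, level with it; the furniture and walls round the work are solid. World frame = base frame: x ahead of the robot, y to its left, z up, the work surface at z = 0. Lengths are in mm, angles in rad, forces in N, time in s.
With the tool pointing down it reaches from about 275 to 825 mm from the base axis. Payload 5.2 kg.
Tool frame: the origin (TCP) lies at the very end of the fingers, on their centre line; the grasp point (between the pads) lies 19 mm behind it; z points along the fingers, y is the line along which they close (so a half turn about z gives the same grasp; the last joint's range is limited). The gripper opens to 93 mm and grips with 3 to 60 N. Pads are 15 mm wide; open, the fingers measure 128 mm over their backs; the gripper's body (75 mm by 188 mm) begins 65 mm behind the grasp point.
Start: joints at [-1.328, 0.259, 1.535, -0, 1.348, -0.203], TCP at [237.169, -496.242, 218.653] pointing down, gripper open.
Joint ranges: [-3.14, 3.14], [-0.91, 2.08], [0.19, 2.58], [-1.22, 4.36], [0.22, 2.71], [-3.12, 3.12]. Speed limits (rad/s): [2.57, 2.57, 3.14, 3.14, 3.14, 3.14].

### API

Orientations are given as [roll, pitch, yaw] about the fixed x, y, z axes, in that order (R = Rz(yaw) Ry(pitch) Rx(roll)).
In Python, from bench import robot gives the robot as it stands. The module is installed in compiled form; this text tells all that it offers. Calls block until the motion is done:
- robot.move_ptp(position, orientation): joint-space move of the TCP to a pose.
- robot.move_linear(position, ori=None, speed=150, f_stop=None): straight line of the TCP; ori=None keeps the orientation; speed is the mean speed in mm/s. With f_stop (N) it stops when the force on the tool has changed by that much, and returns True; else False.
- robot.move_j(angles): joint-space move.
- robot.move_gripper(opening): opening from 0.0 (shut) to 1.0 (fully open); the grip force is fixed at half the most; returns when the fingers have stopped.
- robot.sleep(seconds).
- robot.inverse_kinematics(position, orientation): joint angles nearest the present ones, or None.
- robot.get_image(name): name is "scene" or "top" or "wrist"; returns a dict with "img" (384x512x3 uint8, blue, green, red), "fovy" (degrees; the focal length in pixels is half the picture's height over the tangent of half this angle, whatever the lens; pixels are square), "cx", "cy" (the principal point, pixels), "eye" and "orientation" of the camera in the world. Camera axes: x right, y down, z forward; pixel columns grow to the right and rows downward; lengths in mm; the calibration is good to about 2 mm. A picture is of the moment at which its call begins. There is no depth.
A pose or a line that the arm cannot do raises robot.MotionError and nothing moves.
- robot.hand_in(): hands the job in; it is judged then, once.
Readings, each from a call of its own:
- robot.current_t(): time.
- robot.current_qpos(): joint angles.
- robot.current_joint_vel(): joint speeds.
- robot.current_joint_efforts(): joint torques, N m.
- robot.current_tcp_pos(): TCP position.
- robot.current_eef_rot(): TCP orientation.
- robot.current_contact_force(): force on the tool from outside, world axes, zero at the start.
- robot.current_ft_torque(): the same for the moment, N m.
- robot.current_gripper_width(): opening from 0.0 (shut) to 1.0 (fully open).
- robot.current_finger_force(): force on a finger pad.
Only numpy, scipy, OpenCV 4.12 (cv2) and the standard library are available. Lean on these libraries where they do the work, as an engineer would, in place of code of your own. Each camera call takes 0.05 s, during which the arm holds its last target. There are 200 camera calls.

## Working session

There is one attempt and no reset: what is moved stays moved. The work goes in short steps, each a Python script; the robot and the scene stay as the last script left them, time stands still between calls to the robot, and variables do not carry over. Pictures are saved under pics/ and viewed, at most 14 in all, crops included, and the job is handed in when it is done.

```bash
mkdir -p pics; python3 - <<'E'
from bench import robot
import cv2
for n in ("scene","top","wrist"):
    d=robot.get_image(n); cv2.imwrite(f"pics/a_{n}.png",d["img"])
    print(n,d["fovy"],d["cx"],d["cy"],d["eye"],d["orientation"])
print(robot.current_t(),robot.current_eef_rot())
E
```

```text
scene 42.12763712565848 251.46272348883315 194.0912276237663 [ 500.37458464 -961.44735415 1491.80783124] [-2.5240998e+00  6.4083253e-04 -2.5855666e-02]
top 51.71072837471865 255.978625928498 191.17052805621887 [ 299.7724821    16.82583829 1459.89605122] [-2.99715202  0.00836187 -1.56784797]
wrist 60.61405980586224 251.94023637322633 200.7507775735703 [ 312.45406139 -459.71938684  385.09974083] [ 2.84045158e+00  1.82734419e-03 -1.12483742e+00]
0.15 [-3.14024473e+00 -2.92838786e-04  4.45779335e-01]
```

View pics/a_top.png

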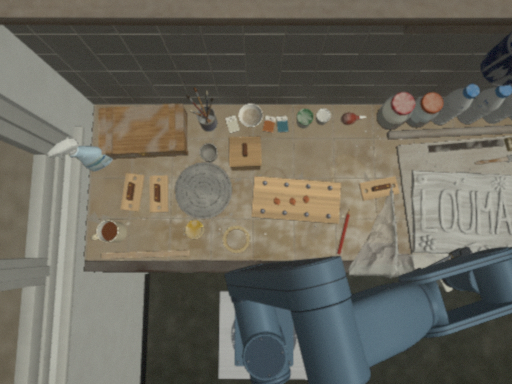

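View pics/a_scene.png

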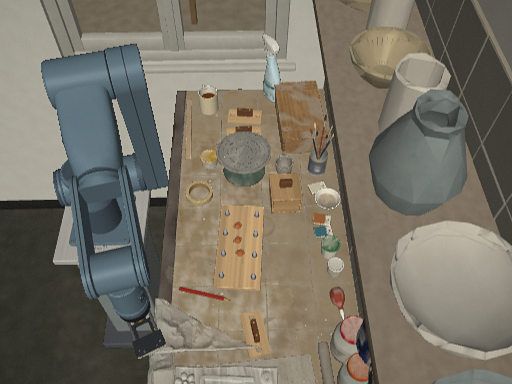

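Top view: closed box at about (245,152) and board centre at (296,200). There are three crumbs at (276..306,201), three plates at (132,192), (159,193) and (379,187), and the turntable at (203,190). I see no fourth plate or crumb. Next I'll take close wrist views.

```bash
cat > h.py <<'E'
from bench import robot
import cv2, numpy as np
from scipy.spatial.transform import Rotation as Ro
PI=np.pi
def pix2w(d,uv,z):
    f=192/np.tan(np.radians(d["fovy"])/2); uv=np.atleast_2d(uv).astype(float)
    r=np.c_[(uv[:,0]-d["cx"])/f,(uv[:,1]-d["cy"])/f,np.ones(len(uv))]
    r=r@Ro.from_euler('xyz',d["orientation"]).as_matrix().T
    e=np.array(d["eye"]); s=(z-e[2])/r[:,2]
    return e+r*s[:,None]
def w2pix(d,p):
    f=192/np.tan(np.radians(d["fovy"])/2)
    c=(np.atleast_2d(p)-np.array(d["eye"]))@Ro.from_euler('xyz',d["orientation"]).as_matrix()
    return np.c_[f*c[:,0]/c[:,2]+d["cx"],f*c[:,1]/c[:,2]+d["cy"]]
def snap(n,name="wrist"):
    import pickle
    d=robot.get_image(name); cv2.imwrite(f"pics/{n}.png",d["img"]); pickle.dump(d,open(f"pics/{n}.pkl","wb")); return d
def load(n):
    import pickle; return pickle.load(open(f"pics/{n}.pkl","rb"))
def ori(yaw=0): return [PI,0,yaw]
def blobs(mask,amin=40):
    mask=cv2.morphologyEx(mask.astype(np.uint8)*255,cv2.MORPH_OPEN,np.ones((3,3),np.uint8))
    out=[]
    for c in cv2.findContours(mask,cv2.RETR_EXTERNAL,cv2.CHAIN_APPROX_NONE)[0]:
        a=cv2.contourArea(c)
        if a>=amin: out.append((a,cv2.minAreaRect(c),c))
    return sorted(out,key=lambda o:-o[0])
E
python3 - <<'E'
from h import *
d=load if 0 else snap("b_top","top")
for n,uv,z in [("box knob",(245,151),110),("board c",(296,200),16),("pl",(132,192),40),("pl",(159,193),40),("pl",(379,187),40),("pot",(194,229),43),("cup",(209,152),59)]: print(n,pix2w(d,uv,z).round())
robot.move_ptp([480,-60,330],ori()); d=snap("b_w1"); print(d["eye"],d["orientation"],robot.current_t(),robot.current_qpos())
E
```

```text
box knob [[638.  67. 110.]]
board c [[ 477. -117.   16.]]
pl [[502. 479.  40.]]
pl [[499. 381.  40.]]
pl [[ 522. -416.   40.]]
pot [[369. 250.  43.]]
cup [[647. 200.  59.]]
[563.4825497  -60.2314723  496.82656133] [ 2.83950923e+00  1.21694351e-04 -1.57131845e+00] 2.1083 [-3.56857769e-01  8.40871613e-02  1.48082744e+00 -2.50804221e-04
  1.57722104e+00  1.21497971e+00]
```

View pics/b_w1.png

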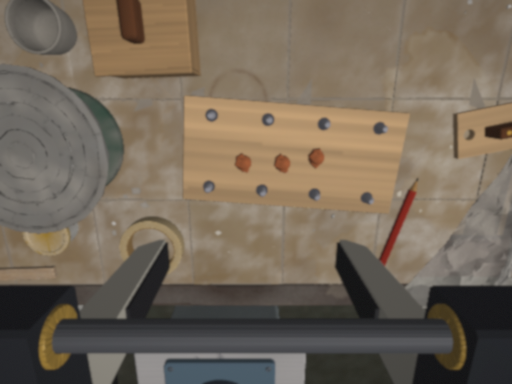

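The wrist view shows the board's eight dowels, with the corners at (211,115), (380,128), (208,186) and (367,198). The crumbs are at (243,162), (282,163) and (316,157), and the lid knob is at (131,20). Next I'll look at the box from close up.

```bash
cat >> h.py <<'E'
def dowels(d):
    hsv=cv2.cvtColor(d["img"],cv2.COLOR_BGR2HSV).astype(int); img=d["img"].astype(int)
    m=(img[...,0]-img[...,2]>-5)&(hsv[...,2]>50)
    wood=(hsv[...,0]<20)&(hsv[...,1]>80)&(hsv[...,2]>120)
    b=blobs(wood,3000)
    hull=np.zeros(m.shape,np.uint8)
    for a,r,c in b: cv2.drawContours(hull,[cv2.convexHull(c)],-1,1,-1)
    m&=hull>0
    return [r[0] for a,r,c in blobs(m,20) if a<600]
def fit_board(P):
    """P: Nx2 world dowel pts, match to nominal with guess; returns centre,yaw"""
    nom=np.array([[x,y] for x in (-52,52) for y in (-120,-40,40,120)],float)
    c=np.array([480,-117.]);a=-0.08
    for _ in range(8):
        R=np.array([[np.cos(a),-np.sin(a)],[np.sin(a),np.cos(a)]])
        W=nom@R.T+c
        D=np.linalg.norm(P[:,None]-W[None],axis=2); j=D.argmin(1); ok=D.min(1)<25
        A=nom[j[ok]];B=P[ok]; a0=A-A.mean(0);b0=B-B.mean(0)
        a=np.arctan2((a0[:,0]*b0[:,1]-a0[:,1]*b0[:,0]).sum(),(a0*b0).sum())
        R=np.array([[np.cos(a),-np.sin(a)],[np.sin(a),np.cos(a)]]); c=B.mean(0)-R@A.mean(0)
    return c,a,ok.sum(),(B-(A@R.T+c)).round(1)
E
python3 - <<'E'
from h import *
d=load("b_w1"); u=np.array(dowels(d)); print(u.round()); P=pix2w(d,u,38)[:,:2]; print(fit_board(P))
hsv=cv2.cvtColor(d["img"],cv2.COLOR_BGR2HSV)
for p in [(162,243),(163,282),(20,131),(130,490)]: print(hsv[p],d["img"][p])
robot.move_ptp([590,65,300],ori()); d=snap("c_w"); print(robot.current_t())
E
```

```text
[[380. 128.]
 [324. 124.]
 [211. 115.]
 [268. 119.]
 [366. 198.]
 [314. 194.]
 [208. 186.]
 [262. 190.]]
(array([ 483.52356084, -116.14633808]), np.float64(-0.0765298956943925), np.int64(8), array([[-1.5,  4.4],
       [-1.9,  1.9],
       [-2.5, -4.3],
       [-1.7, -1.7],
       [ 2.1,  4.5],
       [ 2.1,  1.7],
       [ 1.2, -4.9],
       [ 2.1, -1.7]]))
[ 10 162 142] [ 52  82 142]
[ 10 161 139] [ 51  81 139]
[ 11 148  88] [37 55 88]
[ 11 128  42] [21 29 42]
2.875
```

View pics/c_w.png

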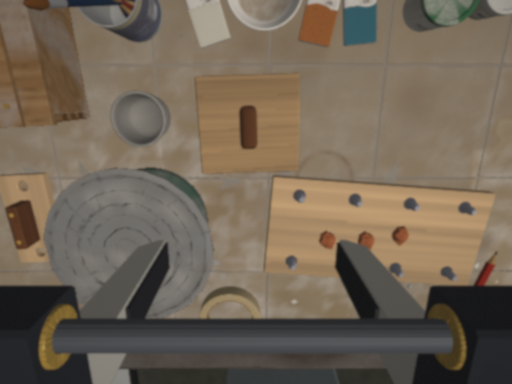

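The knob is at (248,127), the lid slab spans (195..300, 73..172), and the cup is at (140,118). Behind the board to the right the worktop is free, around (430,110).

```bash
cat >> h.py <<'E'
from scipy.optimize import minimize_scalar
def board(d):
    u=np.array(dowels(d)); 
    g=lambda z: np.abs(fit_board(pix2w(d,u,z)[:,:2])[3]).mean()
    z=minimize_scalar(g,bounds=(5,45),method='bounded').x
    return (z,)+fit_board(pix2w(d,u,z)[:,:2])
def handle(d,z,near=None,zb=None):
    """dark brown handle top face centre & yaw of its long axis at height z; blob nearest to world xy near"""
    hsv=cv2.cvtColor(d["img"],cv2.COLOR_BGR2HSV).astype(int)
    m=((hsv[...,0]<16)|(hsv[...,0]>170))&(hsv[...,1]>110)&(hsv[...,2]<125)&(hsv[...,2]>15)
    res=[]
    for a,r,c in blobs(m,150):
        bx=cv2.boxPoints(r); W=pix2w(d,bx,z)[:,:2]
        e=W[1]-W[0];f=W[2]-W[1]; L=e if np.linalg.norm(e)>np.linalg.norm(f) else f
        yaw=np.arctan2(L[1],L[0]); yaw=(yaw+PI/2)%PI-PI/2
        res.append((W.mean(0),yaw,sorted([np.linalg.norm(e),np.linalg.norm(f)]),a))
    if near is not None: res.sort(key=lambda q:np.linalg.norm(q[0]-near))
    return res
E
python3 - <<'E'
from h import *
for n in ("b_w1","c_w"): print(n,board(load(n)))
d=load("c_w"); 
for q in handle(d,122): print(q)
hsv=cv2.cvtColor(d["img"],cv2.COLOR_BGR2HSV).astype(int)
wood=(hsv[...,0]<20)&(hsv[...,1]>80)&(hsv[...,2]>120)
for a,r,c in blobs(wood,2000):
    bx=cv2.boxPoints(r); print(a,r,pix2w(d,bx,82)[:,:2].round().tolist())
E
```

```text
b_w1 (np.float64(19.325779174986508), array([ 480.26923352, -118.42207065]), np.float64(-0.0765298956943924), np.int64(8), array([[ 0.2, -0.5],
       [ 0. ,  0.2],
       [-0.1,  0.2],
       [ 0.5, -0.3],
       [-0.3,  0. ],
       [-0. ,  0.3],
       [-0.5, -0. ],
       [ 0.2,  0. ]]))
c_w (np.float64(25.732081116789058), array([ 482.06199206, -117.02298092]), np.float64(-0.07707355542294861), np.int64(7), array([[ 0. , -0.2],
       [ 0.4, -0.6],
       [-0.1,  0.7],
       [-0.9,  0.2],
       [ 0.4, -0.1],
       [ 0.1, -0.1],
       [ 0.2,  0.1]]))
(array([536.54273918, 322.0191758 ]), np.float64(0.05284686829211527), [np.float64(28.758014545732138), np.float64(53.6857331858378)], 944.0)
(array([645.0787774 ,  68.00981902]), np.float64(0.004854453205186626), [np.float64(17.140945240217054), np.float64(43.25322835830626)], 663.0)
(array([684.76159229, 277.23080879]), np.float64(1.2442029018644725), [np.float64(25.042803692212992), np.float64(58.82131987448372)], 576.5)
(array([709.51038927, 283.81661581]), np.float64(-1.4714373906982443), [np.float64(25.15252099370693), np.f
[... 283 characters left out ...]
oat64(29.265523388562602)], 169.5)
(array([ 474.00872782, -211.0273043 ]), np.float64(-0.27068767897345114), [np.float64(11.681972055796205), np.float64(33.69020308972851)], 164.5)
18205.5 ((379.51776123046875, 232.2512664794922), (225.3544158935547, 96.61099243164062), 4.085616588592529) [[454.0, 49.0], [584.0, 42.0], [564.0, -232.0], [430.0, -253.0]]
9729.5 ((248.38116455078125, 122.95936584472656), (98.89840698242188, 104.13143920898438), 88.31531524658203) [[697.0, 127.0], [701.0, 13.0], [590.0, 5.0], [587.0, 129.0]]
2105.5 ((27.250625610351562, 218.01248168945312), (88.23977661132812, 51.735374450683594), 87.1375961303711) [[585.0, 367.0], [588.0, 305.0], [471.0, 320.0], [467.0, 388.0]]
```

```bash
cat >> h.py <<'E'
def st(tag=""): print(tag,"t%.1f"%robot.current_t(),np.round(robot.current_tcp_pos(),1),"w%.3f"%robot.current_gripper_width(),"F",np.round(robot.current_contact_force(),1),"ff",np.round(robot.current_finger_force(),1))
E
python3 - <<'E'
from h import *
robot.move_gripper(0.5)
robot.move_ptp([644.5,68,150],ori()); robot.move_linear([644.5,68,90],speed=80,f_stop=15)
robot.move_gripper(0); st("grip")
robot.move_linear([644.5,68,200],speed=120); st("lift")
robot.move_linear([650,-150,110],speed=250)
print(robot.move_linear([650,-150,30],speed=120,f_stop=10),robot.move_linear([650,-150,11],speed=25,f_stop=5)); st("down")
robot.move_gripper(0.5); robot.move_linear([650,-150,120],speed=200)
robot.move_ptp([590,65,230],ori()); snap("d_w"); st()
E
```

```text
grip t5.9 [644.6  68.   90.2] w0.192 F [-0.1  0.4 -0. ] ff 29.8
lift t7.0 [643.8  68.  198.9] w0.191 F [-0.6 -0.1 -1.9] ff 29.8
False True
down t9.5 [ 650. -150.   16.] w0.190 F [ 0.2 -0.   3.7] ff 30.0
 t11.9 [590.   63.7 228.5] w0.501 F [ 0.3 -1.1 -0.3] ff 0.0
```

View pics/d_w.png

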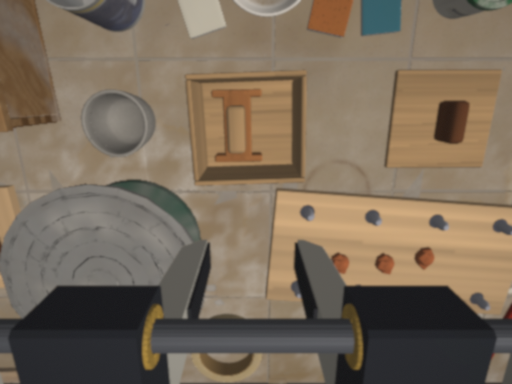

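The box is open and the lid lies flat with its knob at (452,121). The scraper stands in the box with cheeks at (236,92) and (239,156), and its handle is around (236,127).

```bash
python3 - <<'E'
from h import *
d=load("d_w")
print("cheeks",pix2w(d,[(236,92),(239,156.5)],27)[:,:2].round(1))
print("handle?",pix2w(d,[(236,106),(236,150)],69)[:,:2].round(1))
print("rim",pix2w(d,[(186,73),(307,70),(304,184),(195,186)],80)[:,:2].round(1))
im=cv2.resize(d["img"][60:195,175:320],None,fx=5,fy=5,interpolation=cv2.INTER_CUBIC); cv2.imwrite("pics/d_crop.png",im[:600,:725])
E
```

```text
cheeks [[679.8  81.5]
 [610.6  79.1]]
handle? [[666.4  79.7]
 [624.3  80.4]]
rim [[695.1 123.7]
 [697.6  15.2]
 [592.3  12.9]
 [590.3 121.1]]
```

View pics/d_crop.png

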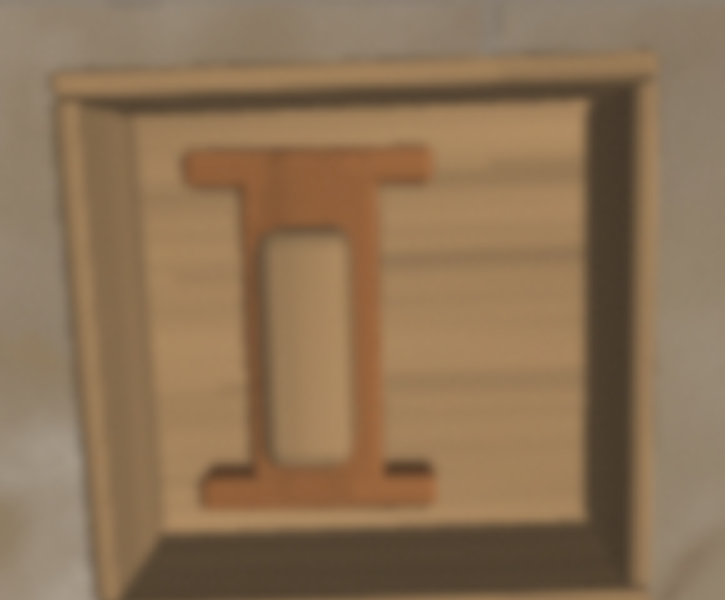

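```bash
cat >> h.py <<'E'
BC=np.array([481.3,-117.5]); BY=-0.077
def b2w(x,y,z,c=None):
    c=BC if c is None else c
    return [c[0]+x*np.cos(BY)-y*np.sin(BY),c[1]+x*np.sin(BY)+y*np.cos(BY),z]
def w2b(p):
    q=np.atleast_2d(p)[:,:2]-BC; return np.c_[q[:,0]*np.cos(BY)+q[:,1]*np.sin(BY),-q[:,0]*np.sin(BY)+q[:,1]*np.cos(BY)]
E
python3 - <<'E'
from h import *
d=load("b_w1"); print("crumbs board xy",w2b(pix2w(d,[(243,162),(282,163),(316,157)],22)).round())
robot.move_gripper(0.3)
robot.move_ptp([644.5,79.9,120],ori(0.025)); print(robot.move_linear([644.5,79.9,30],speed=80,f_stop=8)); st()
robot.move_gripper(0); st("grip")
robot.move_linear([644.5,79.9,165],speed=120); st("lift")
robot.move_linear(b2w(0,112,110),ori(BY),speed=200)
d=snap("e_w"); st(); print("board",board(d)[:3])
E
```

```text
crumbs board xy [[-12.  70.]
 [ -9.  13.]
 [  4. -36.]]
False
 t14.2 [645.1  79.9  30.7] w0.297 F [0.3 0.3 1. ] ff 0.0
grip t14.6 [644.9  79.9  30.6] w0.196 F [0.1 0.2 2.5] ff 30.0
lift t15.9 [643.9  79.9 163.9] w0.192 F [-0.2  0.9 -1.2] ff 30.0
 t17.0 [491.2  -5.7 110.5] w0.192 F [-0.4 -0.7 -1.5] ff 30.0
board (np.float64(24.410506371796295), array([ 481.49005575, -118.34003212]), np.float64(-0.0717704240894595))
```

View pics/e_w.png

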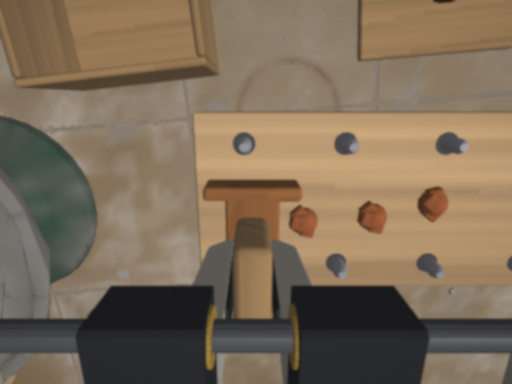

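The scraper is held at about (252,215). The crumbs are at (303,221), (372,218) and (433,203), all in the lane ahead of it. I'll lower it behind the first one and sweep.

```bash
python3 - <<'E'
from h import *
robot.move_linear(b2w(0,122,60),speed=120)
print(robot.move_linear(b2w(0,122,37),speed=25,f_stop=4)); st("down")
z=robot.current_tcp_pos()[2]+0.8
robot.move_linear(b2w(0,122,z),speed=20)
for y in (0,-100,-185):
    r=robot.move_linear(b2w(0,y,z),speed=80,f_stop=25); st(f"{y} {r}")
    if r: break
E
```

```text
True
down t18.3 [490.5   4.1  41.4] w0.192 F [ 0.  -0.2  3.1] ff 30.0
0 False t20.2 [ 481.3 -117.1   42.2] w0.189 F [-0.4 -0.5 -1.3] ff 30.0
-100 False t21.6 [ 473.6 -216.7   42.2] w0.193 F [ 0.7 -0.1 -1.4] ff 30.0
-185 False t22.8 [ 467.  -301.5   42.1] w0.197 F [ 0.3 -0.6 -1.5] ff 30.0
```

```bash
python3 - <<'E'
from h import *
robot.move_linear(b2w(0,-185,130),speed=200); robot.move_linear(b2w(0,-100,250),speed=250)
d=snap("f_w"); st(); print("board",board(d)[:3])
E
```

```text
t24.2 [ 472.7 -217.2  247.8] w0.194 F [ 0.3 -0.2 -0.9] ff 30.0
board (np.float64(23.172253640890244), array([ 480.87331155, -118.58874402]), np.float64(-0.07654521539907591))
```

View pics/f_w.png

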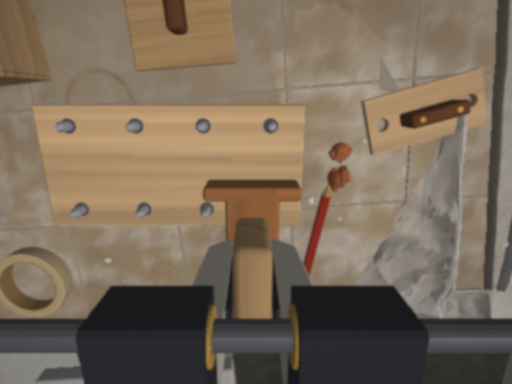

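All three crumbs are off the board at about (340,165). The lane is bare and the scraper is still upright in the grip. Next I'll put the scraper back in the box and replace the lid.

```bash
python3 - <<'E'
from h import *
robot.move_linear([643.6,69.5,170],ori(0.022),speed=250)
print(robot.move_linear([643.6,69.5,45],speed=120,f_stop=10)); st()
print(robot.move_linear([643.6,69.5,25],speed=25,f_stop=4)); st("down")
robot.move_gripper(0.32); robot.move_linear([643.6,69.5,150],speed=150)
robot.move_ptp([590,65,230],ori()); d=snap("g_w"); st()
cv2.imwrite("pics/g_c.png",d["img"][40:240,60:512])
E
```

```text
False
 t26.9 [644.4  69.5  46. ] w0.191 F [-0.1 -0.5 -2. ] ff 30.0
True
down t27.5 [643.5  69.5  30.3] w0.193 F [-0.3 -0.5  4.3] ff 30.0
 t29.4 [589.5  65.  228.9] w0.324 F [ 0.7 -0.6 -0.2] ff 0.0
```

View pics/g_c.png

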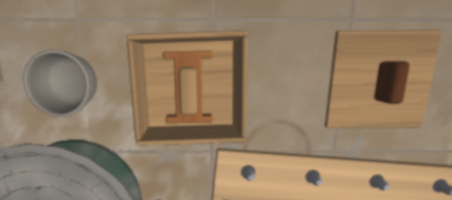

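The scraper stands upright in the box, centred at about (187,87) in the crop. Now the lid.

```bash
python3 - <<'E'
from h import *
robot.move_gripper(0.5); robot.move_ptp([650,-150,80],ori()); robot.move_linear([650,-150,16],speed=80,f_stop=10)
robot.move_gripper(0); st("grip")
robot.move_linear([650,-150,180],speed=150); robot.move_linear([644.5,68,170],speed=250)
print(robot.move_linear([644.5,68,104],speed=100,f_stop=10)); st()
print(robot.move_linear([644.5,68,85],speed=25,f_stop=5)); st("down")
E
```

```text
grip t32.5 [ 650.1 -150.    16.1] w0.191 F [ 0.6  0.1 -0.2] ff 30.0
False
 t35.6 [645.1  67.7 104.6] w0.191 F [ 0.1  0.3 -1.9] ff 30.0
True
down t36.2 [644.4  68.   89.9] w0.194 F [-0.8 -0.4  3.6] ff 30.0
```

```bash
python3 - <<'E'
from h import *
robot.move_gripper(0.5); robot.move_linear([644.5,68,170],speed=200)
robot.move_ptp([470,-400,230],ori()); d=snap("i_r"); st()
for q in handle(d,46,near=[522,-416])[:2]: print(q)
robot.move_ptp([440,430,230],ori()); d2=snap("i_l"); st()
for q in handle(d2,46,near=[500,430])[:4]: print(q)
cv2.imwrite("pics/i2.png",np.hstack([d["img"][:260,:],d2["img"][:260,:]])[:,:][:, :].copy() if 0 else np.vstack([d["img"][:250],d2["img"][:250]]))
E
```

```text
t39.3 [ 470.8 -398.9  229.8] w0.502 F [ 0.4 -0.2 -0.9] ff 0.0
(array([ 524.36161852, -425.79300534]), np.float64(-1.3761406661644686), [np.float64(16.12543396903553), np.float64(61.47229240108947)], 844.0)
(array([ 394.99490078, -304.38313223]), np.float64(-0.2607737233608902), [np.float64(7.737303775371481), np.float64(92.31229361529331)], 202.0)
 t42.2 [440.7 429.4 229.9] w0.500 F [-0.3 -0.5 -0.5] ff 0.0
(array([502.54137896, 391.73580862]), np.float64(0.03873194183846218), [np.float64(15.185205917967977), np.float64(61.754227331301955)], 835.0)
(array([507.98892889, 485.89947977]), np.float64(-0.12200936793825279), [np.float64(17.730607436943156), np.float64(62.41488468213385)], 939.5)
(array([348.04458339, 553.97968843]), np.float64(1.0517987689825445), [np.float64(48.72784304727792), np.float64(58.01274366598754)], 1477.0)
```

View pics/i2.png

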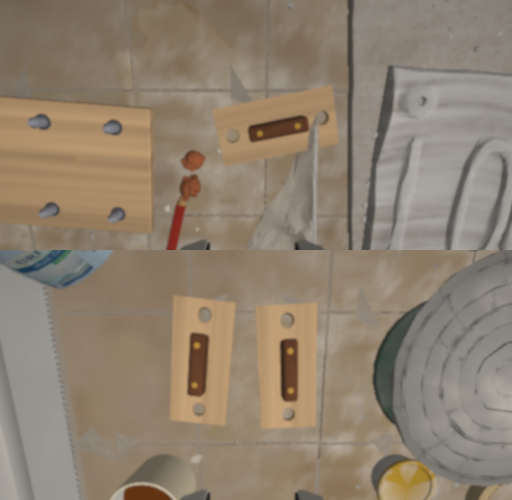

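Top half: the right plate's handle is at (278,128), with a grey draped thing whose ridge runs down from (318,115) beside it. Bottom half: the left plates have handles at (198,364) and (289,370). I'll check how tall the grey ridge is by triangulating from two views.

```bash
python3 - <<'E'
from h import *
A=load("f_w");B=load("i_r");
fa=[(464,112),(462,150),(458,255)]; fb=[(319,112),(317,150),(316,240)]
for z in (0,20,40,60,80,100,130):
    a=pix2w(A,fa,z);b=pix2w(B,fb,z)
    print(z,[ (x,round(float(np.interp(x,a[::-1,0],a[::-1,1])-np.interp(x,b[::-1,0],b[::-1,1])),1),round(float(np.interp(x,b[::-1,0],b[::-1,1])))) for x in (530,500,470,440)])
im=np.hstack([cv2.resize(A["img"][60:290,350:512],(400,568)),cv2.resize(B["img"][60:250,180:360],(400,422))[:, :].repeat(1,0) if 0 else cv2.resize(B["img"][50:280,190:352],(400,568))]); cv2.imwrite("pics/ridge.png",im)
E
```

```text
0 [(530, -2.6, -477), (500, -3.6, -477), (470, -4.2, -478), (440, -5.1, -480)]
20 [(530, 5.8, -473), (500, 4.7, -473), (470, 4.1, -474), (440, 3.3, -476)]
40 [(530, 14.2, -469), (500, 13.0, -469), (470, 12.5, -470), (440, 11.7, -472)]
60 [(530, 22.6, -465), (500, 21.5, -465), (470, 20.8, -467), (440, 20.0, -468)]
80 [(530, 31.0, -461), (500, 29.9, -461), (470, 29.2, -463), (440, 28.4, -464)]
100 [(530, 39.5, -457), (500, 38.3, -458), (470, 37.6, -459), (440, 36.7, -461)]
130 [(530, 52.0, -451), (500, 50.9, -452), (470, 50.1, -453), (440, 49.3, -455)]
```

View pics/ridge.png

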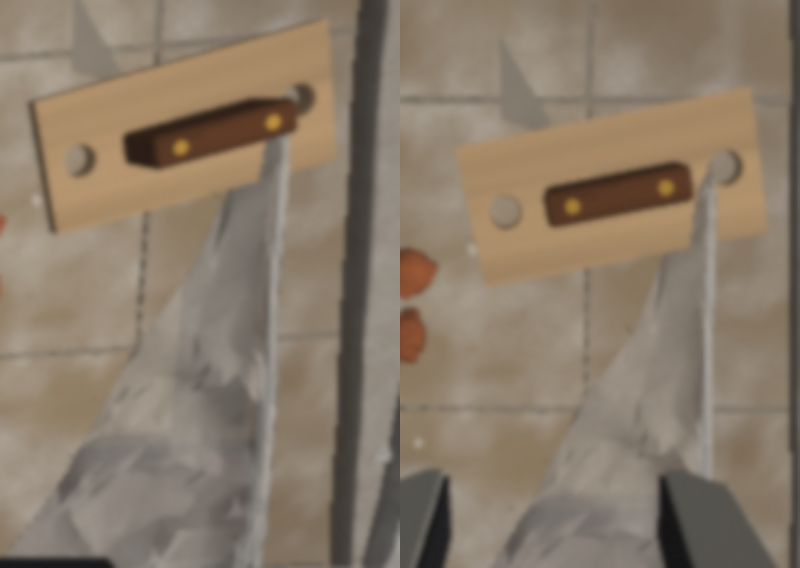

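The grey thing lies low, below about 20 mm, with its tip just over the plate, so it can be gripped from above. Before grasping I'll refine the plate poses from their holes.

```bash
cat >> h.py <<'E'
def plates(d,zt=12.0):
    """plates from wood outline + the two holes: centre,yaw (holes at top face height zt)"""
    hsv=cv2.cvtColor(d["img"],cv2.COLOR_BGR2HSV).astype(int)
    wood=((hsv[...,0]<20)&(hsv[...,1]>80)&(hsv[...,2]>120))
    out=[]
    for a,r,c in blobs(wood,1500):
        m=np.zeros(wood.shape,np.uint8); cv2.drawContours(m,[cv2.convexHull(c)],-1,1,-1)
        m=cv2.erode(m,np.ones((5,5),np.uint8))
        h=(m>0)&(hsv[...,1]<85)
        H=[(a2,r2[0]) for a2,r2,_ in blobs(h,25) if a2<400]
        o=pix2w(d,cv2.boxPoints(r),zt)[:,:2]
        out.append((o.mean(0).round(1),[round(float(np.linalg.norm(o[i]-o[i+1]))) for i in (0,1)],[(k[0],pix2w(d,k[1],zt)[0,:2].round(1).tolist()) for k in H]))
    return out
E
python3 - <<'E'
from h import *
for n in ("i_l","i_r"):
    for p in plates(load(n)): print(n,p)
d=load("i_l"); print([pix2w(d,(75,190),z).round()[0] for z in (0,100)])
print("board i_r", [np.round(q,1).tolist() for q in w2b(pix2w(load("i_r"),dowels(load("i_r")),24))])
E
```

```text
i_l (array([509.4, 488.9]), [145, 68], [(129.0, [559.1, 481.3]), (88.5, [457.3, 492.9])])
i_l (array([502., 391.]), [65, 138], [(127.0, [554.5, 392.5]), (98.0, [451.2, 388.3])])
i_r (array([ 474.2, -189.2]), [158, 180], [(272.0, [528.8, -154.4]), (242.0, [422.0, -146.4]), (226.0, [522.8, -237.1]), (211.5, [415.5, -229.2])])
i_r (array([ 522.7, -427.1]), [135, 67], [(345.5, [520.0, -471.9]), (113.0, [513.9, -375.2])])
[array([415., 652.,   0.]), array([442., 596., 100.])]
board i_r [[52.1, -40.8], [-52.2, -40.9], [51.1, -121.8], [-52.6, -121.1]]
```

```bash
sed -i 's/^BC=.*$/BC=np.array([481.2,-118.0]); BY=-0.077/; ' h.py; cat >> h.py <<'E'
def pick(x,y,yaw,z=15,op=0.45):
    robot.move_gripper(op); robot.move_ptp([x,y,90],ori(yaw)); r=robot.move_linear([x,y,z],speed=80,f_stop=10)
    robot.move_gripper(0); st(f"picked {r}")
def insert(by,yaw=BY,dx=0,dy=0,off=15):
    p=lambda z:b2w(dx,by+dy,z)
    r=robot.move_linear(p(47+off),speed=100,f_stop=10); st(f"above {r}")
    if r: return False
    r=robot.move_linear(p(14+off),speed=20,f_stop=8); st(f"in {r}")
    return robot.current_tcp_pos()[2]<18+off
E
python3 - <<'E'
from h import *
pick(508.2,487,-0.115)
robot.move_linear([508,487,190],speed=150); st("lift")
robot.move_ptp(b2w(0,120,130),ori(BY)); st()
snap("j_w"); print(insert(120))
E
```

```text
picked False t44.9 [508.3 487.1  15.3] w0.172 F [-0.2 -0.5  0.6] ff 30.0
lift t46.2 [507.4 486.6 188.6] w0.167 F [ 0.2  0.7 -2.1] ff 30.0
 t48.0 [491.    2.2 130.2] w0.170 F [-0.3  0.3 -1.6] ff 30.0
above False t48.9 [490.9   1.6  62.4] w0.167 F [-0.1 -0.2 -1.6] ff 30.0
in True t50.3 [490.4   1.7  31.2] w0.168 F [-1.  -0.2  4.4] ff 30.0
True
```

View pics/j_w.png

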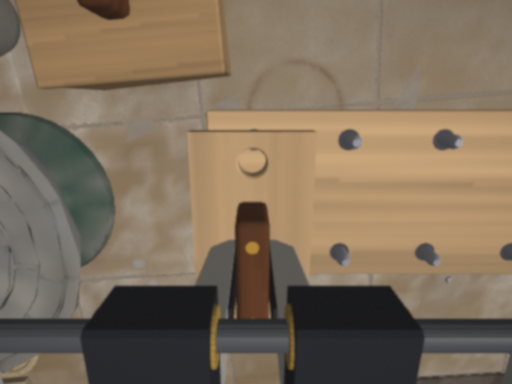

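The plate is in the grip with its far hole at (252,161). It then seated at TCP z = 31.2, which is fully down. Next I'll release it, re-look at the remaining left plate and take it.

```bash
python3 - <<'E'
from h import *
robot.move_gripper(0.4); robot.move_linear(b2w(0,120,150),speed=200)
robot.move_ptp([450,400,230],ori()); d=snap("k_l"); st()
print(plates(d)); q=handle(d,46,near=[502,391])[0]; print(q)
E
```

```text
t53.2 [450.6 398.7 229.5] w0.399 F [ 0.1 -0.   0.1] ff 0.0
[(array([501.8, 390.3]), [65, 137], [(130.0, [553.8, 392.4]), (94.0, [451.3, 387.8])])]
(array([502.51288856, 389.96932828]), np.float64(0.05222210468035726), [np.float64(13.745841314925363), np.float64(61.951039765097434)], 727.0)
```

```bash
python3 - <<'E'
from h import *
pick(502.6,390.2,0.044,z=31)
robot.move_linear([502.6,390.2,36],speed=40); robot.move_linear([502.6,440,36],speed=100)
robot.move_linear([502.6,440,29],speed=20,f_stop=4); st("shifted")
robot.move_gripper(0.4); robot.move_linear([502.6,440,15],speed=60,f_stop=10); robot.move_gripper(0); st("regrip")
robot.move_linear([502.6,440,190],speed=150); st("lift")
robot.move_ptp(b2w(0,40,130),ori(BY))
ok=insert(40); print(ok)
if ok: robot.move_gripper(0.4); robot.move_linear(b2w(0,40,150),speed=200); robot.move_ptp([470,-400,230],ori()); d=snap("l_r"); st(); print(plates(d)[1:],handle(d,46,near=[524,-426])[0])
E
```

```text
picked False t55.6 [502.8 390.2  31.4] w0.167 F [-0.5 -0.6  1.1] ff 30.0
shifted t56.9 [503.  439.6  31.2] w0.167 F [0.6 0.5 3.2] ff 30.0
regrip t58.3 [502.8 440.   15.3] w0.170 F [-0.2 -0.4  0.3] ff 30.0
lift t59.6 [502.  439.7 188.7] w0.170 F [-0.6  0.6 -1.2] ff 30.0
above False t62.4 [484.8 -78.1  62.4] w0.171 F [-0.1  0.2  0.1] ff 30.0
in True t63.8 [484.2 -78.1  31.2] w0.173 F [ 0.7 -0.1  5.1] ff 30.0
True
 t66.4 [ 470.4 -398.3  229.4] w0.397 F [-0.4  0.8  0.6] ff 0.0
[(array([ 502.8, -413.2]), [135, 68], [(92.0, [493.7, -362.0])])] (array([ 504.95601647, -412.76811789]), np.float64(-1.3792008581584383), [np.float64(17.22005549559887), np.float64(61.46681425068254)], 859.0)
```

The right plate has been knocked, and is now at about (504,-413). I'll take it from there.

```bash
python3 - <<'E'
from h import *
pick(503.8,-413,-1.379)
robot.move_linear([503.8,-413,150],speed=150); st("lift")
robot.move_ptp(b2w(0,-120,130),ori(BY))
ok=insert(-120); print(ok)
if ok:
    robot.move_gripper(0.4); robot.move_linear(b2w(0,-120,150),speed=200); robot.move_ptp([450,-115,330],ori()); d=snap("m_w"); st()
E
```

```text
picked False t69.6 [ 503.8 -413.1   15.2] w0.172 F [-1.5  0.4  2.1] ff 30.0
lift t70.7 [ 503.3 -412.4  148.8] w0.168 F [ 0.  -0.5 -1.9] ff 30.0
above False t72.6 [ 472.4 -238.1   62.4] w0.166 F [-0.3 -0.3 -1.8] ff 30.0
in True t74.0 [ 471.9 -237.6   31.2] w0.170 F [ 0.1 -0.2  4.5] ff 30.0
True
 t76.2 [ 449.5 -115.4  327.7] w0.401 F [-0.4  0.3 -1.2] ff 0.0
```

View pics/m_w.png

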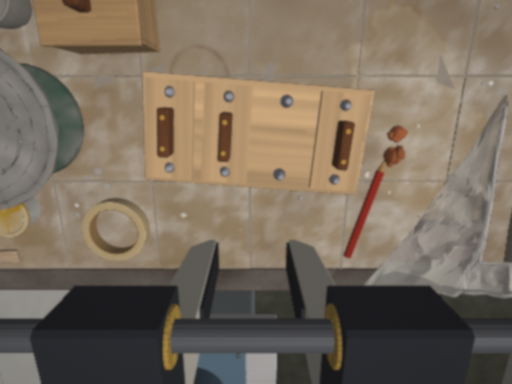

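All three plates are seated with dowels through both holes at (169..346, 91..180), and the lane is bare. The crumbs are on the worktop at (395,145) and the box is closed. I'll hand in.

```bash
python3 - <<'E'
from h import *
robot.sleep(0.5); print(robot.hand_in())
E
```

```text
the job is handed in; nothing more can be done
None
```

The job is handed in after about 77 s of the 208 s: all three crumbs are swept off with the scraper, the scraper is back upright in its closed box, and the three plates present lie flat on the dowel pairs at stations 1, 3 and 4, with the pot and cup left alone.

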